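# Jack the cup up to the probe

## Robot

A 7-joint arm with a two-finger parallel gripper is mounted at the origin on the work surface. World frame = base frame: x ahead of the robot, y to its left, z up, the work surface at z = 0. Lengths are in mm, angles in rad, forces in N, time in s.
With the tool pointing down it reaches from about 400 to 875 mm from the base axis. Payload 6.5 kg.
Tool frame: the origin (TCP) lies midway between the tips of the shut fingers; the grasp point (between the pads) lies env.pinch_z behind it (env.pinch_z is the distance from the TCP to the grasp point, in mm); z points along the fingers, y is the line along which they close (so a half turn about z gives the same grasp; the last joint's range is limited). The gripper opens to 85 mm and grips with 20 to 120 N. Pads are 22 mm wide; open, the fingers measure 114 mm over their backs; the gripper's body (76 mm by 85 mm) begins 54 mm behind the grasp point. The pads swing forward as they close: fully open they stand 13 mm farther back than shut.
Start: joints at [-1.264, 0.536, -0.004, 1.538, 0.003, 1.067, -0.071], TCP at [236.741, 605.346, 231.29] pointing down, gripper open.
Joint ranges: [-2.7, 2.7], [-0.37, 2.16], [-1.27, 1.26], [0.24, 2.4], [-1.31, 4.45], [0.19, 1.91], [-2.76, 2.76]. Speed limits (rad/s): [2.39, 2.39, 3.14, 3.14, 3.14, 3.14, 3.14].

## Interface

Orientations are given as a rotation vector (axis times angle).
In Python, from station import env, cams, job, nets gives the robot as it stands. The module is installed in compiled form; this text tells all that it offers.
- The arm moves only by the tool step_arm, never from a script. Its argument "increments" is a list that holds one entry, the list of rows, each a list of 4 numbers: the shift along the tool's x, y, z scaled (see below), then the turn about the tool's z scaled (see below). A call has 1 to 12 rows; each row shifts and turns the commanded pose from where the row before left it, along the tool's axes as they then stand; what a row does not reach is not made up. The controller multiplies each number of a shift by 25 mm and each number of a turn by 0.08 rad. A row lasts 1/12 s, in which the tool goes at most 41.7 mm and 7.16 degrees, less where a joint would pass 70% of its speed; a pose out of reach is approached as far as the arm can. A call with a number of a shift or a turn outside -1 to 1 is refused whole. A call with a gripper value outside its range is refused whole. "jaw" is the finger opening in mm, from 0 to 85.4, set as the call begins (left out, the last holds). The fingers move at their own pace and stop on an object; "grip_force" is the grip in N (left out, the last holds). Time passes only in rows, so rows that do not move let the fingers close. It gives the time, the measured TCP pose, the force, the opening and the grip force at its end, in the units of the state.
- env.state(): the state, without advancing time (a new reading comes with each control period).
- cams.get_image(name): name is "scene" or "top"; returns a dict with "pixels" (400x640x3 uint8, red, green, blue), "fx", "fy", "cx", "cy" (pixels), "D" ([k1, k2, p1, p2, k3] as OpenCV has them; the pictures are not rectified), "rvec" (rotation vector, rad) and "tvec" (3), from world to camera coordinates, as OpenCV has them. Camera axes: x right, y down, z forward; pixel columns grow to the right and rows downward; lengths in mm; the calibration is good to about 2 mm. A picture is of the moment at which its call begins. There is no depth.
- job.job_done(): hands the job in; it is judged then, once.
Trained networks look in the newest picture that a camera, given by its name, has taken for a name from the list of things; names that differ only in an ending like _2 or _b are one class to them, and where a whole thing is asked for, a point or a joint stands for the part that bears it (a point fixed in the world has none). Each returns a list of dicts, best first, with "score" (0 to 1); they miss things now and then, are a little off and sometimes report something else, mostly with a low value. They report only what shows in the picture. A call takes as long as a camera call. They do not tell look-alikes from the thing itself.
- nets.regions_of(label, camera): "region" (400x640 bool, what is visible of it) and "extent" ([left, top, right, bottom] in pixels, round what is visible of it).
The state is a dict: "time_s": time; "joint_positions": joint angles; "joint_velocities": joint speeds; "tau": joint torques, N m; "eef_pos": TCP position; "tool_rot": TCP orientation; "wrist_force": force on the tool from outside, world axes, zero at the start; "torque": the same for the moment, N m; "grip_width": finger opening in mm; "gripper_force": force on a finger pad.
Only numpy, scipy, OpenCV 4.12 (cv2) and the standard library are available. Lean on these libraries where they do the work, as an engineer would, in place of code of your own. Each camera call takes 0.05 s, during which the arm holds its last target. There are 200 camera calls.

## Task

Stand the plain open cup on the platform of the ratchet lift, straight under the hanging glass probe, then pump the lift's lever, stroke by stroke, until the probe reaches down into the cup and its tip hangs a finger's breadth (about 15 mm) above the cup's inside bottom. Raise the platform with its lever only, leave the lever up and the cup standing free on the platform, keep the cup upright, let nothing knock the glass probe, and leave the other things where they stand.

Things in the scene. Friction and masses are not known exactly. Their poses are not given: they have to be found in the camera images.
- cup_center (a point): the cup: a plain white open cup with straight round sides, no handle, no lid and no spout, 56 mm outside diameter, 66 mm high, wall 3 mm, floor 4 mm thick, about 60 g; this point is its centre, half-way up (33 mm above its underside), its z axis points up through the mouth
- jack: the ratchet lift, bolted to the bench: origin on the bench, straight below the platform's middle; z up. Its lever sticks out along its own -y; a thin support rod (12 mm thick, 442 mm high) stands 90 mm from the middle along its own +x. Base plate 12 mm thick, x from -86 to +110, y from -93 to +73 mm; the narrow frame under the platform: x within 25, y from -84 to +50 mm
- platform_top (a point): middle of the top of the lift's square platform (110 x 110 x 8 mm, edges along the lift's x and y), which rises straight up. Lowest 145 mm above the bench; locks every 12 mm above that, up to 229 mm. One full lever stroke (fully down, then let fully up) raises it one tooth, 12 mm; with the lever down it stands 2 mm higher than where it settles. A part stroke lets it sink back
- probe_tip (a point): lowest point of the glass probe, a 12 mm thick glass rod hanging straight down above the middle of the platform. The rod is 90 mm long; above it sit a 28 mm wide collar and an 18 mm wide cap that ends 150 mm above the tip. A 10 mm wide, 12 mm high arm goes level from the collar (100 mm above the tip) along the lift's +x to the support rod. The probe does not move by itself
- lever_grip (a point): on the axis of the lever's round rubber grip (20 mm thick), 115 mm from the lever's pivot; the grip runs from 60 to 140 mm from the pivot, along the lift's -y. The pivot is level (along the lift's x) and lies 66 mm from the middle of the lift along its -y, 66 mm above the bench. At rest the lever points 0.20 rad above level
- lever (a joint): lever angle, rad: 0 = up, at rest (a spring holds it there and brings it back); grows as the grip is pushed down; 0.40 = fully down, against the stop. From about 0.36 on the stroke has gained its tooth. Pushing it down at the grip takes about 5 to 9 N
- washbottle_center (a point): bystander: tall squeeze wash bottle with a bent spout (reaching 37 mm from the axis), 60 mm across, 185 mm high; 75 mm above its base
- jar_center (a point): bystander: squat jar closed with a white screw cap, 54 mm across, 68 mm high; half-way up
- jug_center (a point): bystander: open jug with a loop handle on its +y side, 58 mm across without the handle (handle reaches 61 mm from the axis), 66 mm high; half-way up
- vial0_center (a point): bystander: capped vial, 28 mm across, 85 mm high, standing beside the lever; half-way up
- vial1_center (a point): bystander: capped vial, 28 mm across, 85 mm high, standing on the other side of the lever; half-way up
- spraybottle_center (a point): bystander: big trigger spray bottle, 86 mm across, 243 mm high; 95 mm above its base
- dish_center (a point): bystander: shallow white dish, 90 mm across, 22 mm high; half-way up
There are look-alikes about, which are no part of the job. Leave any red or yellow look-alike of the part that bears cup_center alone.

How it is judged:
By the outcome, as a careful person would: the job done as asked, in the order asked, and still so for the second after the job is handed in, with the robot touching nothing.
It also fails if it takes over 64 s, if anything falls off the work surface, if the arm or the gripper's body presses on something with over 40 N, if the wrist force passes 120 N, or if a joint passes its speed limit or range.

## Working session

There is one attempt and no reset: what is moved stays moved. The work goes in short steps, Python scripts to look and compute and a tool call to move; the robot and the scene stay as the last step left them, time stands still between calls to the robot, and variables do not carry over. Pictures are saved under pics/ and viewed, at most 10 in all, crops included, and the job is handed in when it is done.

Besides the shell and the picture viewer there is one more tool, called after "Request:" as name(argument=value, ...) on one line, values as JSON. step_arm: Moves the arm, as the interface text tells. Shifts and turns lie within -1 to 1; 1 stands for 25 mm of shift or 0.08 rad of turn. Its arguments: {"type":"object","properties":{"increments":{"type":"array","items":{"type":"array","items":{"type":"array","items":{"type":"number","minimum":-1,"maximum":1}}}},"jaw":{"type":"number"},"grip_force":{"type":"number"}},"required":["increments"]}

```bash
mkdir -p pics; cat > h.py <<'E'
import numpy as np, cv2
from station import env, cams, job, nets
def K(im): return np.array([[im['fx'],0,im['cx']],[0,im['fy'],im['cy']],[0,0,1.]]), np.array(im['D'],float)
def proj(im,P):
    k,d=K(im); return cv2.projectPoints(np.array(P,float).reshape(-1,1,3),np.array(im['rvec'],float),np.array(im['tvec'],float),k,d)[0].reshape(-1,2)
def ray(im,uv):
    k,d=K(im); n=cv2.undistortPoints(np.array(uv,float).reshape(-1,1,2),k,d).reshape(-1,2)
    R=cv2.Rodrigues(np.array(im['rvec'],float))[0]; t=np.array(im['tvec'],float).ravel()
    return -R.T@t, np.c_[n,np.ones(len(n))]@R
def onz(im,uv,z):
    c,d=ray(im,uv); return c+d*((z-c[2])/d[:,2])[:,None]
E
python3 - <<'E'
from h import *
s=env.state(); print(s, env.pinch_z)
for c in ['scene','top']:
    im=cams.get_image(c); cv2.imwrite(f'pics/{c}0.png',im['pixels'][:,:,::-1])
    print(c,ray(im,[[320,200]]))
    for l in ['cup_center','jack','platform_top','probe_tip','lever_grip','lever','washbottle_center','jar_center','jug_center','vial0_center','spraybottle_center','dish_center']:
        for r in nets.regions_of(l,c)[:4]:
            m=r['region']; v,u=np.nonzero(m)
            col=im['pixels'][m].mean(0).round()
            print(c,l,round(r['score'],2),r['extent'],u.mean().round(1),v.mean().round(1),col)
E
```

```text
{'time_s': 0.0, 'joint_positions': array([-1.26418324,  0.53718903, -0.00441512,  1.53884905,  0.00256676,
        1.06727084, -0.07122096]), 'joint_velocities': array([-0.00017157, -0.00065744, -0.00149362,  0.00027204,  0.0001417 ,
        0.00015974,  0.00020771]), 'tau': array([-3.01323935e-04, -5.83423376e+01,  1.04853585e+00, -2.59110385e+01,
        1.22581833e-02,  9.45778942e-03,  1.04705313e-05]), 'eef_pos': array([236.55086232, 604.77003795, 230.40786041]), 'tool_rot': array([-5.82166174e-01, -3.08696648e+00,  2.66657639e-03]), 'wrist_force': array([ 0.20247672, -0.42089915,  0.07263437]), 'torque': array([0.0612086 , 0.01387561, 0.01860132]), 'gripper_force': 0.0, 'grip_width': 85.20891336122118} 18.700000000000003
scene (array([1240.6835748 , -476.55291948, 1071.21527897]), array([[-0.53602806,  0.39182376, -0.7477779 ]]))
scene cup_center 0.79 [355.5, 167.3, 376.1, 188.1] 365.4 176.6 [124. 118. 110.]
scene cup_center 0.79 [392.2, 159.9, 418.0, 186.9] 402.9 171.8 [109.  23.  18.]
scene cup_center 0.57 [303.8, 171.7, 323.6, 195.5] 311.3 185.1 [129. 104.   9.]
scene cup_ce
[... 1902 characters left out ...]
.63 [327.6, 206.7, 374.3, 230.2] 351.5 218.0 [89. 87. 75.]
top washbottle_center 0.61 [422.2, 243.2, 457.4, 265.0] 437.7 253.2 [123. 122. 111.]
top jar_center 0.8 [225.8, 190.9, 242.2, 212.0] 234.5 199.7 [158. 160. 151.]
top jar_center 0.29 [151.9, 150.5, 205.7, 192.7] 179.2 169.7 [117. 115. 104.]
top jug_center 0.55 [162.4, 248.5, 196.4, 264.4] 180.7 256.2 [133. 131. 117.]
top vial0_center 0.5 [353.2, 194.7, 366.8, 210.3] 358.5 201.5 [142. 135. 121.]
top vial0_center 0.17 [151.8, 147.6, 202.2, 191.2] 179.3 169.7 [117. 115. 104.]
top spraybottle_center 0.81 [153.4, 151.4, 203.7, 194.3] 179.2 169.4 [118. 116. 105.]
top dish_center 0.92 [419.5, 188.6, 447.7, 214.5] 431.8 201.5 [176. 177. 156.]
```

```bash
python3 - <<'E'
import cv2
a=cv2.imread('pics/scene0.png')[120:340,140:480]; b=cv2.imread('pics/top0.png')[110:310,130:470]
cv2.imwrite('pics/s1.png',cv2.resize(a,None,fx=2.35,fy=2.35,interpolation=2))
cv2.imwrite('pics/t1.png',cv2.resize(b,None,fx=2.35,fy=2.35,interpolation=2))
E
```

```text
(no output)
```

View pics/s1.png

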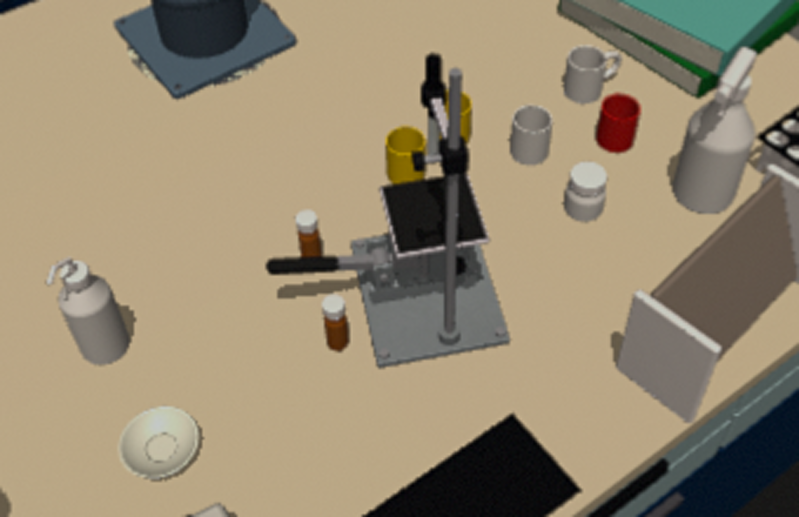

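View pics/t1.png

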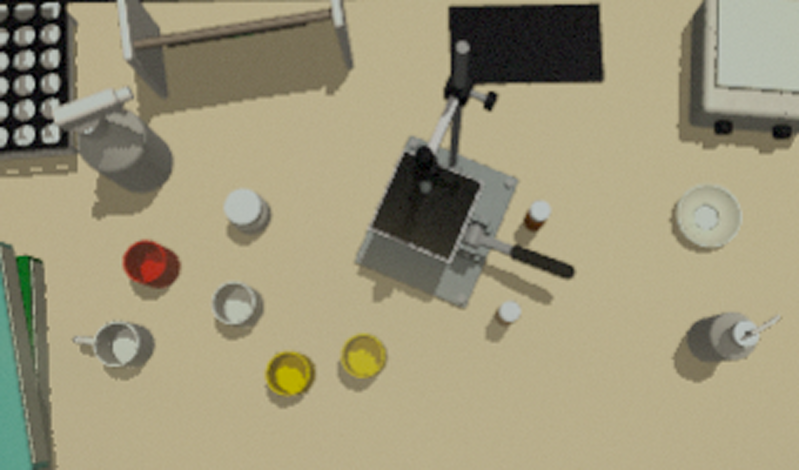

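The white handle-less cup is at scene (365,177) / top (230,239). The lift is at the centre with its lever pointing right (top view), a vial on each side of it, and the post on the far side. Next I fit poses from both cameras.

```bash
cat > fit.py <<'E'
from h import *
from scipy.optimize import least_squares, minimize
ims={c:cams.get_image(c) for c in ['scene','top']}
def cyl(x,y,r,z0,z1):
    a=np.linspace(0,2*np.pi,40); o=[x+r*np.cos(a),y+r*np.sin(a)]
    return np.r_[np.c_[o[0],o[1],0*a+z0],np.c_[o[0],o[1],0*a+z1]]
def bb(c,P): p=proj(ims[c],P); return np.r_[p.min(0),p.max(0)]
def best(label,c,uv):
    L=[r for r in nets.regions_of(label,c)]
    return min(L,key=lambda r:np.hypot((r['extent'][0]+r['extent'][2])/2-uv[0],(r['extent'][1]+r['extent'][3])/2-uv[1]))
def fitcyl(label,r,h,uvs,z0=0):
    E={c:np.array(best(label,c,uv)['extent']) for c,uv in uvs.items()}
    x0=onz(ims['top'],[uvs['top']],h/2)[0,:2] if 'top' in uvs else onz(ims['scene'],[uvs['scene']],h/2)[0,:2]
    f=lambda p:np.concatenate([bb(c,cyl(p[0],p[1],r,z0,z0+h))-E[c] for c in E])
    s=least_squares(f,x0,loss='soft_l1'); return s.x,f(s.x)
E
python3 - <<'E'
from fit import *
np.set_printoptions(precision=1,suppress=True)
for n,a in dict(cup=('cup_center',28,66,dict(scene=(365,177),top=(230,240))),
 jar=('jar_center',27,68,dict(scene=(389,200),top=(234,201))),
 red=('cup_center',28,66,dict(scene=(403,172),top=(193,222))),
 yA=('cup_center',28,66,dict(scene=(313,185),top=(285,260))),
 yB=('cup_center',28,66,dict(scene=(337,168),top=(252,270))),
 vial0=('vial0_center',14,85,dict(scene=(283,258),top=(359,202)))).items():
    print(n,*fitcyl(*a))
print('vial b', onz(ims['top'],[[508/2.35+130,312/2.35+110]],80))
tp=np.array([(409,150),(480,185),(443,260),(371,225)])/2.35+[130,110]
tb=np.array([(415,137),(518,183),(463,305),(357,262)])/2.35+[130,110]
sp=np.array([(381,186),(466,176),(488,238),(398,250)])/2.35+[140,120]
print(onz(ims['top'],tp,145),onz(ims['top'],tb,12),onz(ims['scene'],sp,145))
def W(p,q):
    c,s=np.cos(p[2]),np.sin(p[2]); q=np.array(q,float); return np.c_[p[0]+c*q[:,0]-s*q[:,1],p[1]+s*q[:,0]+c*q[:,1],q[:,2]]
P=[(55,55,145),(55,-55,145),(-55,-55,145),(-55,55,145)]
B=[(110,73,12),(110,-93,12),(-86,-93,12),(-86,73,12)]
S=[(-55,55,145),(55,55,145),(55,-55,145),(-55,-55,145)]
S2=[(-55,55,145),(55,55,145),(55,-55,145),(-55,-55,145)]
g=lambda p:np.r_[proj(ims['top'],W(p,P))-tp,proj(ims['top'],W(p,B))-tb,proj(ims['scene'],W(p,S))-sp].ravel()
c0=onz(ims['top'],tp,145).mean(0)
for yaw in np.arange(-1,1.1,.5):
    s=least_squares(g,[c0[0],c0[1],yaw],loss='soft_l1'); print(s.x,s.cost)
print(s.fun.reshape(-1,2))
E
```

```text
cup [501.2 255. ] [ 1.4 -2.7 -1.1  2.5  0.2  1.4 -0.2 -1.3]
jar [623.6 243.2] [-2.8 -1.8 -0.1  1.  -3.7 -0.1  0.3 -1.1]
red [565. 366.] [-0.2  0.1 -0.5 -4.4 -3.1 -0.   2.5 -1.6]
yA [438.9  88.9] [-1.3 -0.8  1.5  4.3 -1.1 -0.3  0.8  0.7]
yB [404.8 180.9] [-7.4 -1.9 -1.8 -0.2 -0.9 -1.1 -0.3 -1.3]
vial0 [ 616.7 -153.4] [-1.1 -2.9 -0.4 -0.1 -0.5 -0.6 -0.1 -4.5]
vial b [[ 481.3 -103.7   80. ]]
[[678.4  16.6 145. ]
 [632.2 -69.6 145. ]
 [540.4 -22.  145. ]
 [585.3  64.4 145. ]] [[ 733.6   11.    12. ]
 [ 664.7 -130.3   12. ]
 [ 497.6  -49.3   12. ]
 [ 559.4   93.    12. ]] [[544.  -29.7 145. ]
 [592.3  62.  145. ]
 [683.2  22.9 145. ]
 [635.6 -70.1 145. ]]
[607.4  -3.9  -0.5] 169.26792199762215
[607.4  -3.9  -0.5] 169.26792199792482
[607.4  -3.9  -0.5] 169.26792200640958
[607.4  -3.9 -38.2] 169.26792200969447
[607.4  -3.9 -13. ] 169.26792199798916
[[ -1.7  -0.8]
 [  2.7  -0.3]
 [  2.7   2.2]
 [ -1.8   1.2]
 [ -0.9  -1.3]
 [  1.6  -0.4]
 [  0.3   2.6]
 [ -2.   -0.7]
 [ 36.   -7.6]
 [  8.5  26.1]
 [-41.1   5.8]
 [ -9.2 -29.4]]
```

```bash
cat >> fit.py <<'E'
def W(p,q):
    c,s=np.cos(p[2]),np.sin(p[2]); q=np.array(q,float).reshape(-1,3); return np.c_[p[0]+c*q[:,0]-s*q[:,1],p[1]+s*q[:,0]+c*q[:,1],q[:,2]]
E
python3 - <<'E'
from fit import *
np.set_printoptions(precision=2,suppress=True)
tp=np.array([(409,150),(480,185),(443,260),(371,225)])/2.35+[130,110]
tb=np.array([(415,137),(518,183),(463,305),(357,262)])/2.35+[130,110]
sp=np.array([(381,186),(466,176),(488,238),(398,250)])/2.35+[140,120]
P=[(55,55,145),(55,-55,145),(-55,-55,145),(-55,55,145)]
B=[(110,73,12),(110,-93,12),(-86,-93,12),(-86,73,12)]
S=[(-55,-55,145),(-55,55,145),(55,55,145),(55,-55,145)]
g=lambda p:np.r_[proj(ims['top'],W(p,P))-tp,proj(ims['top'],W(p,B))-tb,proj(ims['scene'],W(p,S))-sp].ravel()
s=least_squares(g,[607,-4,-.5],loss='soft_l1'); p=s.x; print(p); print(s.fun.reshape(-1,2))
post=[(90,0,12),(90,0,442)]
# probe tip height: unknown -> draw tip for several z on scene
for z in (300,310,320,330): print(z,proj(ims['scene'],W(p,[(0,0,z)])),proj(ims['top'],W(p,[(0,0,z)])))
out=[]
for c,x0,y0 in (('scene',240,125),('top',270,125)):
    f=5; w,h=(130,160) if c=='scene' else (115,120)
    im=cv2.resize(ims[c]['pixels'][y0:y0+h,x0:x0+w,::-1],None,fx=3.6,fy=3.6,interpolation=cv2.INTER_CUBIC)
    T=lambda q:np.round(((proj(ims[c],W(p,q))-[x0,y0]+.5)*3.6)).astype(int)
    for poly in (P,B): cv2.polylines(im,[T(poly)],True,(0,255,0),1)
    cv2.polylines(im,[T(post)],False,(255,0,255),1)
    for z in (280,300,320,340): cv2.circle(im,T([(0,0,z)])[0],2,(0,0,255),-1)
    a=.2; G=[(0,-66-np.cos(a)*l,66+np.sin(a)*l) for l in (60,115,140)]
    cv2.polylines(im,[T(G)],False,(255,255,0),1)
    out.append(cv2.copyMakeBorder(im,0,576-im.shape[0],0,0,0))
cv2.imwrite('pics/ov.png',cv2.resize(np.hstack(out),(800,int(576*800/(245*3.6)))))
E
```

```text
[609.48  -2.99  -0.45]
[[-1.99 -1.5 ]
 [ 2.37 -0.93]
 [ 2.28  1.52]
 [-2.17  0.46]
 [-1.08 -1.96]
 [ 1.35 -0.91]
 [-0.07  1.97]
 [-2.31 -1.42]
 [-1.23 -1.92]
 [ 0.6  -3.01]
 [-0.19  0.06]
 [-2.11  0.96]]
300 [[323.69 168.8 ]] [[310.77 184.03]]
310 [[323.69 165.91]] [[310.73 183.04]]
320 [[323.69 162.98]] [[310.68 182.04]]
330 [[323.7  160.02]] [[310.64 181.01]]
```

View pics/ov.png

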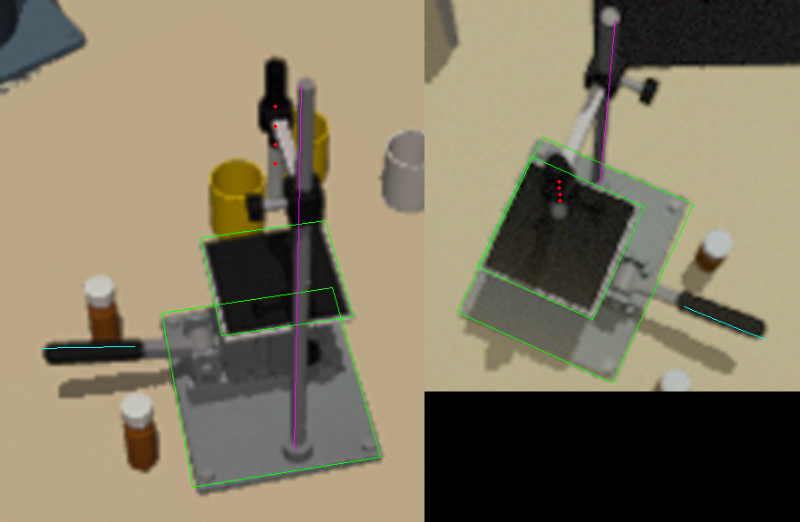

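The overlay fits to about 2 px, but yaw needs a nudge: the post and lever suggest about +0.03. Next I refit with the post and lever added, and zoom in on the probe to get the tip height.

```bash
python3 - <<'E'
from fit import *
np.set_printoptions(precision=2,suppress=True)
tp=np.array([(409,150),(480,185),(443,260),(371,225)])/2.35+[130,110]-.3
tb=np.array([(415,137),(518,183),(463,305),(357,262)])/2.35+[130,110]-.3
sp=np.array([(381,186),(466,176),(488,238),(398,250)])/2.35+[140,120]-.3
k=3.265
ts=np.array([(611-424.5,17),(760-424.5,328),(683-424.5,300)])/k+[270,125]-.5
ss=np.array([(307,84),(298,445),(50,352)])/k+[240,125]-.5
P=[(55,55,145),(55,-55,145),(-55,-55,145),(-55,55,145)]
B=[(110,73,12),(110,-93,12),(-86,-93,12),(-86,73,12)]
S=[(-55,-55,145),(-55,55,145),(55,55,145),(55,-55,145)]
a=.2; L=lambda l:(0,-66-np.cos(a)*l,66+np.sin(a)*l)
def g(p):
    o=p[3:5]  # common-mode px offset of top camera
    return np.r_[proj(ims['top'],W(p,P+B+[(90,0,442),L(138),L(62)]))+o-np.r_[tp,tb,ts],proj(ims['scene'],W(p,S+[(90,0,442),(90,0,14),L(138)]))+p[5:7]-np.r_[sp,ss]].ravel()
def G(p): return np.r_[g(p),p[3:7]/1.0]
s=least_squares(G,[607,-4,-.43,0,0,0,0],loss='soft_l1'); p=s.x; print(p); print(g(p).reshape(-1,2))
np.save('jack.npy',p)
out=[]
for c,x0,y0,w,h,off in (('scene',305,138,40,66,p[5:7]),('top',292,140,40,66,p[3:5])):
    f=8.5
    im=cv2.resize(ims[c]['pixels'][y0:y0+h,x0:x0+w,::-1],None,fx=f,fy=f,interpolation=cv2.INTER_CUBIC)
    im=cv2.convertScaleAbs(im,alpha=1.6,beta=10)
    T=lambda q:np.round(((proj(ims[c],W(p,q))+off-[x0,y0]+.5)*f)).astype(int)
    for i,t in enumerate((230,240,250)):
        col=[(0,0,255),(0,255,0),(255,0,0)][i]
        cc=cyl(0,0,6,t,t)[:40]; cv2.polylines(im,[T(cc)],True,col,1)
        for r,z in ((14,t+90),(9,t+150)):
            cv2.polylines(im,[T(cyl(0,0,r,z,z)[:40])],True,col,1)
    out.append(im)
cv2.imwrite('pics/tip.png',np.hstack(out))
E
```

```text
[610.9   -1.13  -0.44   0.07   0.1   -0.05   0.1 ]
[[-2.73 -1.39]
 [ 1.9  -1.44]
 [ 2.45  1.26]
 [-2.28  0.84]
 [-2.01 -1.85]
 [ 0.77 -1.63]
 [ 0.37  1.64]
 [-2.26 -0.87]
 [-0.25 -0.01]
 [ 0.62  1.81]
 [ 0.64  1.21]
 [-0.44 -1.21]
 [ 1.25 -2.81]
 [ 1.2   0.12]
 [-0.54  1.59]
 [-0.01 -0.18]
 [ 0.06  1.52]
 [-0.91 -0.01]]
```

View pics/tip.png

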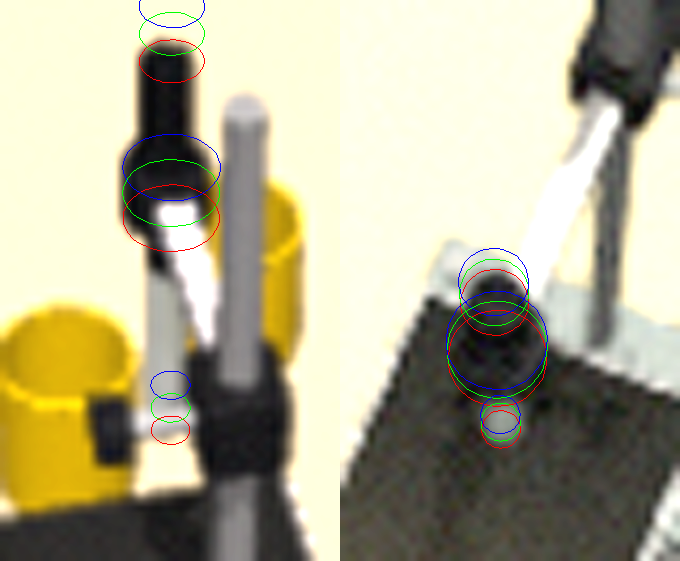

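```bash
python3 - <<'E'
from fit import *
np.set_printoptions(precision=2,suppress=True)
p=np.load('jack.npy')
def f(q):
    x,y,t=q
    c1=bb('scene',cyl(x,y,9,t+150,t+150)); c2=bb('top',cyl(x,y,14,t+90,t+90)); c3=bb('top',cyl(x,y,6,t,t)); c4=bb('scene',cyl(x,y,14,t+90,t+90))
    return np.array([(c1[0]+c1[2])/2-324.03,c1[1]-142.2,(c2[0]+c2[2])/2-310.0,c2[3]-185.7,(c3[0]+c3[2])/2-(292+160/8.5-.5),c3[3]-191.0])
s=least_squares(f,[610,0,240]); print(s.x,s.fun)
# platform: fit by dark mask centroid via net region in both (scene occluded) 
x,y,t=s.x
print('tip scene px',proj(ims['scene'],[[x,y,t]]),'crop y',(proj(ims['scene'],[[x,y,t]])[0,1]-138+.5)*8.5)
# platform edges by gradient: maximise dark inside/bright-border contrast
def score(q,c):
    g=cv2.cvtColor(ims[c]['pixels'],cv2.COLOR_RGB2GRAY); 
    X,Y=np.meshgrid(np.linspace(-70,70,71),np.linspace(-70,70,71)); 
    uv=proj(ims[c],W(q,np.c_[X.ravel(),Y.ravel(),0*X.ravel()+145])).astype(np.float32).reshape(71,71,2)
    v=cv2.remap(g,uv[...,0],uv[...,1],cv2.INTER_LINEAR).astype(float)
    ins=(abs(X)<51)&(abs(Y)<51); rim=(np.maximum(abs(X),abs(Y))>52)&(np.maximum(abs(X),abs(Y))<58)
    return np.clip(v,0,90)[ins].mean()-np.clip(v,0,160)[rim].mean()
for cs in (['top'],['scene'],['top','scene']):
    r=minimize(lambda q:sum(score(q,c) for c in cs),p[:3],method='Nelder-Mead',options=dict(initial_simplex=p[:3]+np.array([[0,0,0],[6,0,0],[0,6,0],[0,0,.05]]))); print(cs,r.x,r.fun)
E
```

```text
[613.07  -2.31 232.06] [ 0.84 -0.14  0.36  0.36  0.42  0.08]
tip scene px [[324.69 188.1 ]] crop y 430.1231719239438
['top'] [611.19  -1.52  -0.43] -90.332451679424
['scene'] [611.77  -3.15  -0.42] -96.98722781447695
['top', 'scene'] [611.59  -2.4   -0.42] -185.40032854496522
```

```bash
cat > plan.py <<'E'
from h import *
import sys
from scipy.spatial.transform import Rotation as Ro
def plan(*wps):
    """wps: (x,y,z,xangle_deg or None,rows)"""
    s=env.state(); p=np.array(s['eef_pos']); R=Ro.from_rotvec(s['tool_rot']).as_matrix(); a=np.arctan2(R[1,0],R[0,0])
    print('start',p.round(1),np.degrees(a).round(1),'tilt',np.degrees(np.arccos(-R[2,2])).round(2),'j7',s['joint_positions'][6].round(2),'F',s['wrist_force'].round(1),'w',round(s['grip_width'],1),'t',round(s['time_s'],2))
    rows=[]
    for x,y,z,ad,n in wps:
        q0=p.copy(); q=np.array([x,y,z],float); b=a if ad is None else np.radians(ad); da=(b-a+np.pi)%(2*np.pi)-np.pi
        for i in range(n):
            d=(q0+(q-q0)*(i+1)/n)-p
            ex=np.array([np.cos(a),np.sin(a),0]); ey=np.array([np.sin(a),-np.cos(a),0])
            r=[round(float(v),2) for v in (d@ex/25,d@ey/25,-d[2]/25,-da/n/.08)]
            p=p+25*(r[0]*ex+r[1]*ey)+[0,0,-25*r[2]]; a-=r[3]*.08; rows.append(r)
    for i in range(0,len(rows),12): print(str(rows[i:i+12]).replace(' ',''))
    print('end',p.round(1),'max',np.abs(rows).max())
if __name__=='__main__': plan(*eval(sys.argv[1]))
E
python3 plan.py "[(496.3,253.2,140,201,20),(496.3,253.2,15,None,7)]"
```

```text
start [236.7 605.3 231.3] 158.6 tilt 0.0 j7 -0.07 F [-0.   0.6 -0.1] w 85.2 t 2.3
[[-0.74,-0.47,0.18,-0.46],[-0.72,-0.49,0.19,-0.46],[-0.71,-0.52,0.18,-0.46],[-0.68,-0.55,0.18,-0.46],[-0.66,-0.57,0.18,-0.46],[-0.65,-0.59,0.19,-0.46],[-0.62,-0.62,0.18,-0.46],[-0.59,-0.64,0.18,-0.46],[-0.58,-0.66,0.18,-0.46],[-0.54,-0.68,0.19,-0.46],[-0.53,-0.7,0.18,-0.46],[-0.49,-0.72,0.18,-0.46]]
[[-0.47,-0.74,0.18,-0.46],[-0.44,-0.76,0.19,-0.46],[-0.42,-0.77,0.18,-0.46],[-0.38,-0.78,0.18,-0.46],[-0.36,-0.8,0.18,-0.46],[-0.32,-0.82,0.19,-0.46],[-0.3,-0.82,0.18,-0.46],[-0.27,-0.83,0.18,-0.46],[0.0,-0.0,0.71,-0.0],[0.0,-0.0,0.72,-0.0],[0.0,-0.0,0.71,-0.0],[0.0,-0.0,0.72,-0.0]]
[[0.0,-0.0,0.71,-0.0],[0.0,-0.0,0.72,-0.0],[0.0,-0.0,0.71,-0.0]]
end [496.3 253.3  15. ] max 0.83
```

Request:
step_arm(increments=[[[-0.74, -0.47, 0.18, -0.46], [-0.72, -0.49, 0.19, -0.46], [-0.71, -0.52, 0.18, -0.46], [-0.68, -0.55, 0.18, -0.46], [-0.66, -0.57, 0.18, -0.46], [-0.65, -0.59, 0.19, -0.46], [-0.62, -0.62, 0.18, -0.46], [-0.59, -0.64, 0.18, -0.46], [-0.58, -0.66, 0.18, -0.46], [-0.54, -0.68, 0.19, -0.46], [-0.53, -0.7, 0.18, -0.46], [-0.49, -0.72, 0.18, -0.46]]], jaw=85)

```text
time_s: 3.3
eef_pos: [393.1, 393.3, 176.5]
tool_rot: [-0.111, 3.139, 0.0]
wrist_force: [0.7, 0.1, 0.4]
grip_width: 84.8
gripper_force: 0.0
```

Request:
step_arm(increments=[[[-0.47, -0.74, 0.18, -0.46], [-0.44, -0.76, 0.19, -0.46], [-0.42, -0.77, 0.18, -0.46], [-0.38, -0.78, 0.18, -0.46], [-0.36, -0.8, 0.18, -0.46], [-0.32, -0.82, 0.19, -0.46], [-0.3, -0.82, 0.18, -0.46], [-0.27, -0.83, 0.18, -0.46], [0, 0, 0, 0], [0, 0, 0, 0], [0, 0, 0, 0]]])

```text
time_s: 4.22
eef_pos: [496.0, 254.0, 140.2]
tool_rot: [0.567, -3.09, -0.001]
wrist_force: [0.9, 0.3, -0.7]
grip_width: 85.0
gripper_force: 0.0
```

```bash
python3 plan.py "[(496.3,253.2,15,201,8)]"
```

```text
start [496.  254.  140.2] -159.2 tilt 0.04 j7 1.33 F [ 0.9  0.3 -0.7] w 85.0 t 4.22
[[0.0,-0.0,0.63,-0.01],[0.0,-0.01,0.62,-0.01],[0.0,-0.0,0.63,-0.01],[0.0,-0.01,0.62,-0.01],[0.0,-0.0,0.63,-0.01],[0.0,-0.01,0.63,-0.01],[0.0,-0.0,0.62,-0.01],[0.0,-0.01,0.63,-0.01]]
end [496.4 253.1  14.9] max 0.63
```

Request:
step_arm(increments=[[[0, 0, 0.63, 0], [0, -0.01, 0.63, 0], [0, 0, 0.63, 0], [0, -0.01, 0.63, 0], [0, 0, 0.63, 0], [0, -0.01, 0.62, 0], [0, 0, 0.62, 0], [0, 0, 0.62, 0], [0, 0, 0, 0]]])

```text
time_s: 4.97
eef_pos: [494.1, 253.3, 12.6]
tool_rot: [0.57, -3.085, 0.001]
wrist_force: [-0.4, -0.3, 0.7]
grip_width: 85.3
gripper_force: 0.0
```

Request:
step_arm(increments=[[[0, 0, 0, 0], [0, 0, 0, 0], [0, 0, 0, 0], [0, 0, 0, 0], [0, 0, 0, 0], [0, 0, 0, 0], [0, 0, 0, 0], [0, 0, 0, 0]]], jaw=40, grip_force=25)

```text
time_s: 5.63
eef_pos: [497.2, 253.5, 16.1]
tool_rot: [-0.567, 3.088, 0.002]
wrist_force: [-2.2, -0.2, 7.1]
grip_width: 56.4
gripper_force: 27.0
```

```bash
python3 plan.py "[(496.3,253.2,195,201,9),(545,-28,195,201,16),(550.5,-26,195,201,2)]"
```

```text
start [497.2 253.5  16.1] -159.2 tilt 0.12 j7 1.3 F [-2.2 -0.2  7.1] w 56.4 t 5.63
[[0.0,0.0,-0.79,-0.0],[0.01,0.0,-0.8,-0.0],[0.0,0.0,-0.79,-0.0],[0.01,0.0,-0.8,-0.0],[0.0,0.0,-0.79,-0.0],[0.01,0.0,-0.8,-0.0],[0.0,0.0,-0.79,-0.0],[0.0,0.0,-0.8,-0.0],[0.01,0.0,-0.79,-0.0],[0.14,-0.7,-0.0,-0.0],[0.13,-0.7,-0.0,-0.0],[0.14,-0.7,-0.0,-0.0]]
[[0.13,-0.7,-0.0,-0.0],[0.14,-0.7,-0.0,-0.0],[0.14,-0.7,-0.0,-0.0],[0.13,-0.7,-0.0,-0.0],[0.14,-0.7,-0.0,-0.0],[0.13,-0.7,-0.0,-0.0],[0.14,-0.7,-0.0,-0.0],[0.14,-0.7,-0.0,-0.0],[0.13,-0.7,-0.0,-0.0],[0.14,-0.7,-0.0,-0.0],[0.13,-0.7,-0.0,-0.0],[0.14,-0.7,-0.0,-0.0]]
[[0.14,-0.7,-0.0,-0.0],[-0.12,-0.0,-0.0,-0.02],[-0.12,-0.01,-0.0,-0.02]]
end [550.6 -26.1 194.9] max 0.8
```

Request:
step_arm(increments=[[[0, 0, -0.8, 0], [0, 0, -0.8, 0], [0, 0, -0.8, 0], [0, 0, -0.8, 0], [0, 0, -0.8, 0], [0, 0, -0.8, 0], [0, 0, -0.8, 0], [0, 0, -0.8, 0], [0, 0, -0.8, 0]]])

```text
time_s: 6.38
eef_pos: [496.6, 252.5, 196.4]
tool_rot: [-0.567, 3.089, 0.0]
wrist_force: [0.3, 0.9, -0.7]
grip_width: 56.3
gripper_force: 27.1
```

Request:
step_arm(increments=[[[0.17, -0.7, 0, 0], [0.17, -0.7, 0, 0], [0.17, -0.7, 0, 0], [0.17, -0.7, 0, 0], [0.17, -0.7, 0, 0], [0.17, -0.7, 0, 0], [0.17, -0.7, 0, 0], [0.17, -0.7, 0, 0], [0.17, -0.7, 0, 0], [0.17, -0.7, 0, 0], [0.17, -0.7, 0, 0], [0.17, -0.7, 0, 0]]])

```text
time_s: 7.38
eef_pos: [523.6, 37.2, 195.3]
tool_rot: [-0.567, 3.089, -0.0]
wrist_force: [-0.2, -0.4, -0.7]
grip_width: 56.5
gripper_force: 27.1
```

Request:
step_arm(increments=[[[0.17, -0.7, 0, 0], [0.17, -0.7, 0, 0], [0.17, -0.7, 0, 0], [0.17, -0.7, 0, 0], [0, 0, 0, 0], [0, 0, 0, 0], [0, 0, 0, 0], [0, 0, 0, 0]]])

```text
time_s: 8.05
eef_pos: [532.5, -32.0, 195.0]
tool_rot: [-0.57, 3.089, 0.001]
wrist_force: [0.6, -0.2, 0.1]
grip_width: 56.2
gripper_force: 27.1
```

```bash
python3 plan.py "[(550.5,-26,195,201,3),(550.5,-26,162,201,6)]"; python3 - <<'E'
from h import *
o=[]
for c,x0,y0 in (('scene',240,110),('top',270,130)):
    o.append(cv2.resize(cams.get_image(c)['pixels'][y0:y0+120,x0:x0+120,::-1],None,fx=3.3,fy=3.3,interpolation=cv2.INTER_CUBIC))
cv2.imwrite('pics/c1.png',np.hstack(o))
E
```

```text
start [532.5 -32.  195. ] -159.1 tilt 0.04 j7 1.91 F [ 0.6 -0.2  0.1] w 56.2 t 8.05
[[-0.25,-0.01,-0.0,-0.01],[-0.26,-0.01,-0.0,-0.01],[-0.25,-0.02,-0.0,-0.01],[0.0,0.0,0.22,0.0],[0.0,0.0,0.22,0.0],[0.0,0.0,0.22,0.0],[0.0,0.0,0.22,0.0],[0.0,0.0,0.22,0.0],[0.0,0.0,0.22,0.0]]
end [550.6 -26.1 162. ] max 0.26
```

View pics/c1.png

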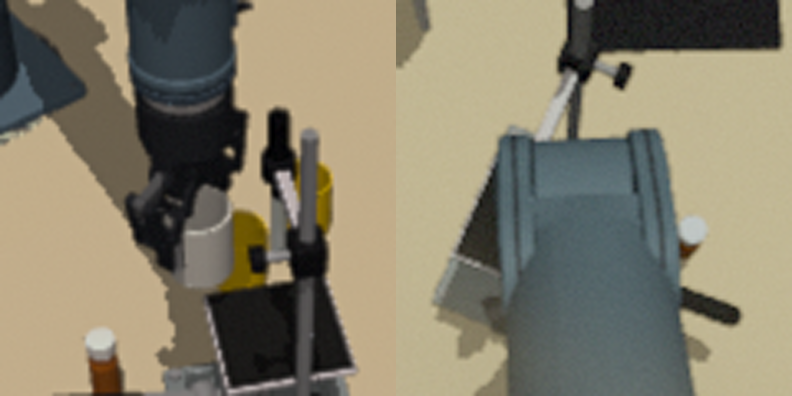

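```bash
python3 - <<'E'
from fit import *
np.set_printoptions(precision=1,suppress=True)
im=ims['scene']
for r in nets.regions_of('cup_center','scene')[:4]:
    col=im['pixels'][r['region']].mean(0); print(r['score'],r['extent'],col)
for q in [(537.2,-30.2),(541,-29)]: print(bb('scene',cyl(*q,28,179,245)))
hs=cv2.cvtColor(im['pixels'],cv2.COLOR_RGB2HSV)
# picture: cup lower-right outline
E
```

```text
0.95 [394.8, 159.1, 413.1, 188.6] [112.2  21.6  17.2]
0.65 [293.3, 167.6, 314.6, 197.5] [119.  113.1 105. ]
0.54 [333.1, 160.4, 340.3, 181.6] [129.3 105.1  22.6]
0.53 [306.5, 171.2, 320.9, 198.5] [108.1  86.4   8.5]
[288.6 165.4 310.2 197.1]
[289.8 166.  311.4 197.7]
```

Request:
step_arm(increments=[[[-0.16, 0, 0, 0], [-0.16, 0, 0, 0], [-0.16, 0, 0, 0], [-0.17, 0, 0, 0], [0, 0, 0.3, 0], [0, 0, 0.3, 0], [0, 0, 0.3, 0], [0, 0, 0.3, 0], [0, 0, 0.12, 0], [0, 0, 0, 0], [0, 0, 0, 0]]])

```text
time_s: 9.22
eef_pos: [547.5, -27.6, 161.4]
tool_rot: [0.567, -3.089, -0.0]
wrist_force: [-0.1, 0.1, -0.6]
grip_width: 55.9
gripper_force: 27.1
```

Request:
step_arm(increments=[[[0, 0, 0.04, 0], [0, 0, 0, 0]]])

```text
time_s: 9.38
eef_pos: [547.8, -27.6, 160.8]
tool_rot: [-0.567, 3.09, -0.0]
wrist_force: [-0.1, -0.5, -0.5]
grip_width: 56.3
gripper_force: 27.1
```

Request:
step_arm(increments=[[[0, 0, 0.04, 0], [0, 0, 0, 0]]])

```text
time_s: 9.55
eef_pos: [547.8, -27.6, 160.6]
tool_rot: [-0.567, 3.09, -0.0]
wrist_force: [-3.7, -0.4, 8.7]
grip_width: 56.3
gripper_force: 27.6
```

Request:
step_arm(increments=[[[0, 0, 0, 0], [0, 0, 0, 0], [0, 0, 0, 0], [0, 0, 0, 0], [0, 0, 0, 0]]], jaw=85)

```text
time_s: 9.97
eef_pos: [547.7, -27.5, 159.6]
tool_rot: [0.567, -3.09, -0.0]
wrist_force: [-0.3, -0.4, 0.9]
grip_width: 85.1
gripper_force: 0.0
```

Request:
step_arm(increments=[[[0.3, 0, 0, 0], [0.5, 0, 0, 0], [0.6, 0, 0, 0], [0.6, 0, 0, 0], [0.6, 0, 0, 0], [0.6, 0, 0, 0], [0.6, 0, 0, 0]]])

```text
time_s: 10.55
eef_pos: [457.6, -61.7, 159.7]
tool_rot: [0.567, -3.09, 0.0]
wrist_force: [-0.0, -0.5, 0.8]
grip_width: 84.9
gripper_force: 0.0
```

Request:
step_arm(increments=[[[0, 0, 0, 0.98], [0, 0, 0, 0.98], [0, 0, 0, 0.98], [0, 0, 0, 0.98], [0, 0, 0, 0.98], [0, 0, 0, 0.98], [0, 0, 0, 0.98], [0, 0, 0, 0.98], [0, 0, 0, 0.98], [0, 0, 0, 0.98]]])

```text
time_s: 11.38
eef_pos: [458.4, -61.5, 159.8]
tool_rot: [-0.662, -3.071, 0.0]
wrist_force: [0.7, 0.0, -0.3]
grip_width: 85.0
gripper_force: 0.0
```

Request:
step_arm(increments=[[[0, 0, 0, 0.98], [0, 0, 0, 0.98], [0, 0, 0, 0.98], [0, 0, 0, 0.98], [0, 0, 0, 0.98], [0, 0, 0, 0.98], [0, 0, 0, 0.98], [0, 0, 0, 0.98], [0, 0, 0, 0.98], [0, 0, 0, 0.98], [0, 0, 0, 0], [0, 0, 0, 0]]])

```text
time_s: 12.38
eef_pos: [458.5, -61.4, 159.8]
tool_rot: [-1.777, -2.591, 0.0]
wrist_force: [0.0, -0.3, -0.6]
grip_width: 85.2
gripper_force: 0.0
```

```bash
python3 - <<'E'
from fit import *
np.set_printoptions(precision=1,suppress=True)
s=env.state(); print(s['eef_pos'],s['tool_rot'],s['grip_width'])
o=[]
for c,x0,y0 in (('scene',240,120),('top',270,140)):
    print(c,[(round(r['score'],2),np.round(r['extent'],1),ims[c]['pixels'][r['region']].mean(0)) for r in nets.regions_of('cup_center',c)[:5]])
    f=4; im=cv2.resize(ims[c]['pixels'][y0:y0+110,x0:x0+100,::-1],None,fx=f,fy=f,interpolation=cv2.INTER_CUBIC)
    for z in (145,211): cv2.polylines(im,[np.round((proj(ims[c],cyl(552.5,-25.8,28,z,z)[:40])-[x0,y0]+.5)*f).astype(int)],True,(0,0,255),1)
    o.append(im)
cv2.imwrite('pics/c2.png',np.hstack(o))
E
```

```text
[458.7 -61.3 159.8] [-1.8 -2.6 -0. ] 84.93979475923005
scene [(0.79, array([393.7, 158.2, 411.7, 189.1]), array([108.5,  15.4,  12.3])), (0.67, array([292.2, 181.2, 317.9, 207.3]), array([125.6, 119.4, 110.5])), (0.5, array([334.5, 159. , 340.3, 178.8]), array([124.5, 100.7,  16.9]))]
top [(0.77, array([181.6, 213.7, 202.4, 232.6]), array([122. ,  52.2,  37.8])), (0.66, array([276.6, 252.3, 293.6, 269.8]), array([161.5, 147.3,  48. ])), (0.64, array([306.6, 203.1, 329.3, 225.6]), array([137.7, 138.8, 128.4])), (0.62, array([243.6, 260.7, 265.3, 281.1]), array([156.4, 141.5,  28.8]))]
```

View pics/c2.png

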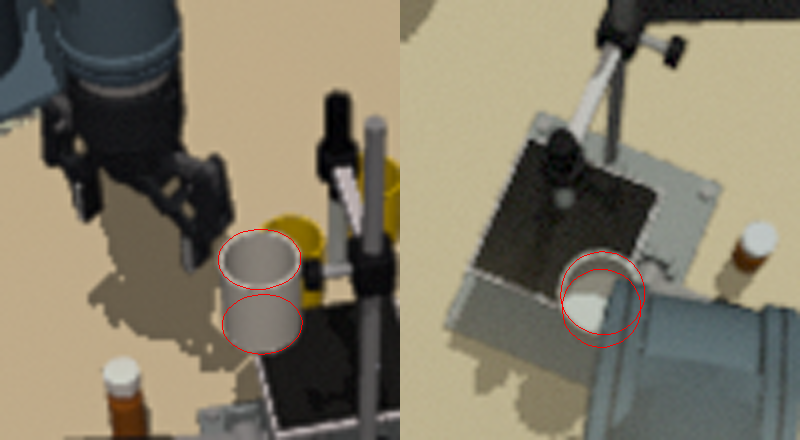

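The cup stands upright at the expected spot (red predicted rings match in both views). The gripper's outer knuckle seems to bulge, so I check its profile before pushing.

```bash
python3 - <<'E'
from h import *
im=cams.get_image('scene'); s=env.state(); o=np.array(s['eef_pos'])
a=np.radians(21.5); u=np.array([np.cos(a),np.sin(a),0]); n=np.array([-u[1],u[0],0])
for name,cp in dict(bulge=(231,215),bulgetop=(220,160),tipR=(210,245),tip=(193,268),tipL=(182,255),bodyR=(183,130),leftfingertip=(88,218)).items():
    for off in (-11,):
        c,d=ray(im,[[240+cp[0]/4-.4,120+cp[1]/4-.4]]); d=d[0]
        t=((o+off*n-c)@n)/(d@n); P=c+t*d-o; print(name,off,'along y',(P@u).round(1),'above TCP',P[2].round(1))
E
```

```text
bulge -11 along y 86.5 above TCP 93.3
bulgetop -11 along y 80.5 above TCP 139.7
tipR -11 along y 67.3 above TCP 54.6
tip -11 along y 51.0 above TCP 22.9
tipL -11 along y 42.3 above TCP 31.2
bodyR -11 along y 52.6 above TCP 152.2
leftfingertip -11 along y -39.8 above TCP 24.1
```

```bash
python3 plan.py "[(450,20,178,66,10),(450,20,178,21,10),(485.6,6.3,178,21,4),(485.6,6.3,145,21,4)]"
```

```text
start [458.9 -61.3 159.8] 111.0 tilt 0.01 j7 0.56 F [-1.   0.6 -0. ] w 85.0 t 12.63
[[0.32,0.08,-0.07,0.98],[0.32,0.06,-0.08,0.98],[0.32,0.04,-0.07,0.98],[0.33,0.0,-0.07,0.98],[0.33,-0.01,-0.07,0.98],[0.32,-0.05,-0.08,0.98],[0.32,-0.07,-0.07,0.98],[0.32,-0.09,-0.07,0.98],[0.3,-0.12,-0.07,0.98],[0.3,-0.14,-0.08,0.98],[-0.0,-0.0,0.0,0.98],[-0.0,-0.0,0.0,0.98]]
[[-0.0,0.0,0.0,0.98],[-0.0,0.0,0.0,0.98],[-0.0,0.0,0.0,0.98],[-0.0,0.0,0.0,0.98],[-0.0,0.0,0.0,0.98],[-0.0,0.0,0.0,0.98],[-0.0,0.0,0.0,0.98],[-0.0,0.0,0.0,0.98],[0.28,0.26,0.0,0.01],[0.28,0.25,0.0,0.01],[0.29,0.26,0.0,0.01],[0.28,0.26,0.0,0.01]]
[[-0.0,-0.0,0.33,0.0],[-0.0,-0.0,0.33,0.0],[-0.0,-0.0,0.33,0.0],[-0.0,-0.0,0.33,0.0]]
end [485.7   6.2 145.1] max 0.98
```

Request:
step_arm(increments=[[[0.32, 0.08, -0.07, 0.98], [0.32, 0.06, -0.08, 0.98], [0.32, 0.04, -0.07, 0.98], [0.33, 0, -0.07, 0.98], [0.33, -0.01, -0.07, 0.98], [0.32, -0.05, -0.08, 0.98], [0.32, -0.07, -0.07, 0.98], [0.32, -0.09, -0.07, 0.98], [0.3, -0.12, -0.07, 0.98], [0.3, -0.14, -0.08, 0.98], [0, 0, 0, 0.98], [0, 0, 0, 0.98]]])

```text
time_s: 13.63
eef_pos: [450.2, 20.7, 178.2]
tool_rot: [-2.761, -1.498, -0.001]
wrist_force: [0.0, 0.2, 0.6]
grip_width: 85.1
gripper_force: 0.0
```

Request:
step_arm(increments=[[[0, 0, 0, 0.98], [0, 0, 0, 0.98], [0, 0, 0, 0.98], [0, 0, 0, 0.98], [0, 0, 0, 0.98], [0, 0, 0, 0.98], [0, 0, 0, 0.98], [0, 0, 0, 0.98], [0.28, 0.26, 0, 0.01], [0.28, 0.25, 0, 0.01], [0.29, 0.26, 0, 0.01], [0.28, 0.26, 0, 0.01]]])

```text
time_s: 14.63
eef_pos: [487.3, 5.7, 178.1]
tool_rot: [3.089, 0.573, 0.001]
wrist_force: [0.6, 0.5, -0.2]
grip_width: 84.8
gripper_force: 0.0
```

Request:
step_arm(increments=[[[0, 0, 0.33, 0], [0, 0, 0.33, 0], [0, 0, 0.33, 0], [0, 0, 0.33, 0], [0, 0, 0, 0], [0, 0, 0, 0]]])

```text
time_s: 15.13
eef_pos: [485.0, 6.3, 144.3]
tool_rot: [-3.089, -0.571, 0.003]
wrist_force: [-0.3, -0.3, 0.8]
grip_width: 85.7
gripper_force: 0.0
```

```bash
cat > look.py <<'E'
from h import *
import sys
def go(name,cx,cy):
    s=env.state(); print(s['eef_pos'].round(1),s['tool_rot'].round(3),s['wrist_force'].round(1),s['time_s'])
    o=[]
    for c,x0,y0 in (('scene',245,120),('top',265,140)):
        I=cams.get_image(c); f=4; im=cv2.resize(I['pixels'][y0:y0+110,x0:x0+100,::-1],None,fx=f,fy=f,interpolation=cv2.INTER_CUBIC)
        a=np.linspace(0,6.283,40)
        for z in (145,211): cv2.polylines(im,[np.round((proj(I,np.c_[cx+28*np.cos(a),cy+28*np.sin(a),0*a+z])-[x0,y0]+.5)*f).astype(int)],True,(0,0,255),1)
        o.append(im)
    cv2.imwrite(f'pics/{name}.png',np.hstack(o))
if __name__=='__main__': go(sys.argv[1],float(sys.argv[2]),float(sys.argv[3]))
E
python3 look.py c3 552.5 -25.8
```

```text
[485.    6.3 144.3] [-3.089e+00 -5.710e-01  3.000e-03] [-0.3 -0.3  0.8] 15.1333
```

View pics/c3.png

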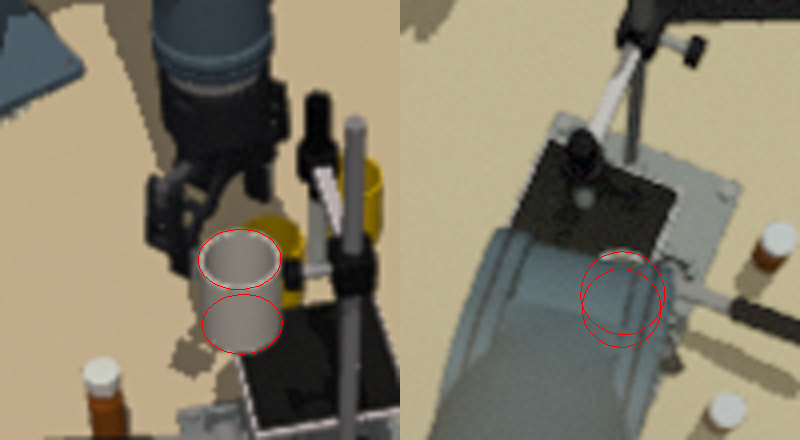

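Cup unchanged, finger beside it with a gap. I'll push gently along tool +x.

Request:
step_arm(increments=[[[0.2, 0, 0, 0], [0.16, 0, 0, 0], [0.14, 0, 0, 0], [0.14, 0, 0, 0], [0.14, 0, 0, 0], [0.14, 0, 0, 0], [0.14, 0, 0, 0], [0.14, 0, 0, 0], [0.14, 0, 0, 0], [0.14, 0, 0, 0], [0.14, 0, 0, 0], [0.14, 0, 0, 0]]])

```text
time_s: 16.23
eef_pos: [527.2, 22.1, 145.0]
tool_rot: [3.089, 0.571, -0.0]
wrist_force: [-0.1, -0.4, -0.2]
grip_width: 85.2
gripper_force: 0.0
```

```bash
python3 - <<'E'
from fit import *
s=env.state(); print(s['eef_pos'].round(1),s['wrist_force'].round(1))
c='scene'
for r in nets.regions_of('cup_center',c)[:5]: print(round(r['score'],2),np.round(r['extent'],1),ims[c]['pixels'][r['region']].mean(0).round())
e=s['eef_pos']; u=np.array([.934,.358]); v=np.array([-.358,.934])
for d in (39,42): q=e[:2]+d*u-54*v; print(q,bb(c,cyl(*q,28,145,211)))
E
```

```text
[527.6  22.3 145.1] [-0.1  0.5 -0.7]
0.62 [392.7 160.5 411.7 189.4] [109.  17.  14.]
0.56 [303.5 184.9 327.9 213. ] [120. 115. 107.]
0.45 [333.4 160.3 340.8 181.6] [127. 103.  20.]
0.23 [303.5 198.3 349.  234.4] [45. 43. 41.]
[583.32119386 -14.20418563] [303.98239554 181.41666772 324.89128244 212.81045208]
[586.12319386 -13.13018563] [304.91401671 181.84140933 325.84224854 213.25865675]
```

Request:
step_arm(increments=[[[0.12, 0, 0, 0], [0.12, 0, 0, 0], [0.12, 0, 0, 0], [0.12, 0, 0, 0], [0.12, 0, 0, 0], [0.12, 0, 0, 0], [0.12, 0, 0, 0], [0.08, 0, 0, 0], [0, 0, 0, 0]]])

```text
time_s: 17.13
eef_pos: [548.9, 30.4, 145.0]
tool_rot: [3.089, 0.572, 0.001]
wrist_force: [-0.2, 0.7, -0.4]
grip_width: 85.0
gripper_force: 0.0
```

```bash
python3 look.py c4 604.5 -6; python3 - <<'E'
from fit import *
e=env.state()['eef_pos']; u=np.array([.934,.358]); v=np.array([-.358,.934])
for d in (39,42): print(e[:2]+d*u-54*v)
E
```

```text
[548.9  30.4 145. ] [3.089e+00 5.720e-01 1.000e-03] [-0.2  0.7 -0.4] 17.1333
[604.01424416  -6.32415138]
[606.81624416  -5.25015138]
```

View pics/c4.png

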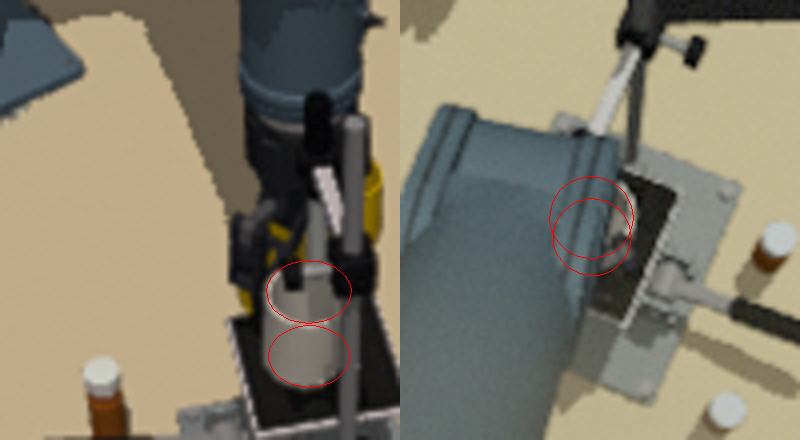

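Request:
step_arm(increments=[[[0.1, 0, 0, 0], [0.1, 0, 0, 0], [0.1, 0, 0, 0], [0.06, 0, 0, 0], [0, 0, 0, 0]]])

```text
time_s: 17.75
eef_pos: [557.3, 33.7, 145.1]
tool_rot: [3.089, 0.572, 0.001]
wrist_force: [-0.6, 0.3, -0.4]
grip_width: 85.0
gripper_force: 0.0
```

Request:
step_arm(increments=[[[-0.2, 0, 0, 0], [-0.4, 0, 0, 0], [-0.6, 0, 0, 0], [-0.7, 0, 0, 0], [-0.7, 0, 0, 0], [-0.7, 0, 0, 0], [-0.7, 0, 0, 0], [-0.7, 0, 0, 0], [-0.4, -0.5, 0, 0], [0, -0.5, 0, 0]]])

```text
time_s: 18.58
eef_pos: [425.2, 9.6, 144.8]
tool_rot: [-3.089, -0.565, 0.004]
wrist_force: [0.4, 0.0, 0.7]
grip_width: 84.9
gripper_force: 0.0
```

```bash
python3 - <<'E'
from fit import *
np.set_printoptions(precision=2,suppress=True)
print(env.state()['eef_pos'],env.state()['time_s'])
o=[]
for c,x0,y0 in (('scene',295,135),('top',280,150)):
    w,h=(55,90); f=6.5; im=cv2.resize(ims[c]['pixels'][y0:y0+h,x0:x0+w,::-1],None,fx=f,fy=f,interpolation=cv2.INTER_CUBIC)
    for q,r,z,col in ((0,28,145,(0,0,255)),(0,28,211,(0,0,255)),(0,6,232,(0,255,0))):
        cv2.polylines(im,[np.round((proj(ims[c],cyl(613,-2.4,r,z,z)[:40])-[x0,y0]+.5)*f).astype(int)],True,col,1)
    o.append(im)
    print(c,[(round(r['score'],2),np.round(r['extent'],1)) for r in nets.regions_of('cup_center',c)[:5]],bb(c,cyl(613,-2.4,28,145,211)))
cv2.imwrite('pics/c5.png',np.hstack(o))
E
```

```text
[426.94  12.19 144.92] 18.6833
scene [(0.78, array([311.9, 190.7, 330.7, 215.3])), (0.76, array([394.3, 158.2, 415. , 187. ])), (0.72, array([305.6, 172.3, 321.5, 198. ])), (0.56, array([329. , 158. , 340.5, 181.5]))] [314.07 185.89 335.18 217.53]
top [(0.79, array([242.3, 260.6, 263.4, 282.9])), (0.71, array([180.4, 209.2, 204.4, 231.4])), (0.62, array([300.9, 186. , 323.6, 206.7]))] [300.47 180.57 321.24 205.33]
```

View pics/c5.png

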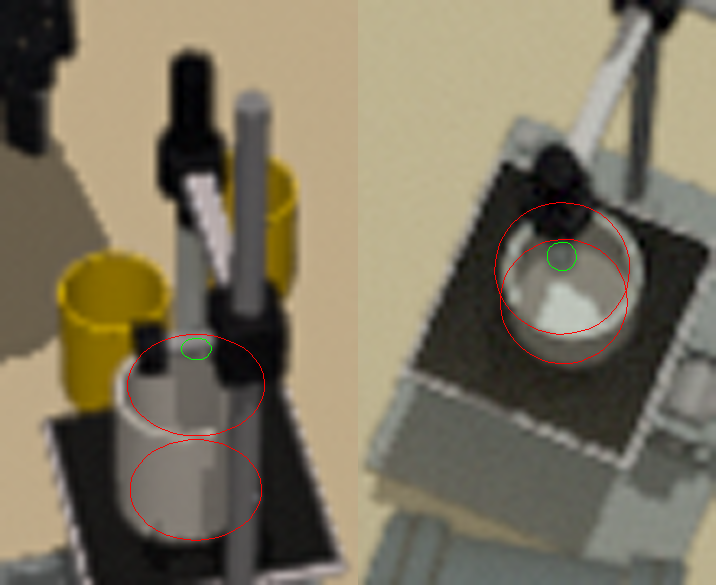

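Cup is upright under the probe, about 3 mm off centre (inside clearance about 15 mm), gripper clear. Now the lever.

```bash
python3 plan.py "[(539,-165.6,140,21,12),(539,-165.6,104,21,3)]"; python3 - <<'E'
from fit import *
g=ims['scene']['pixels'].mean(2)
print(g[138:150,322:327].round().astype(int))
for t in (228,232,236): print(t,bb('scene',cyl(611.6,-2.4,9,t+150,t+150)))
E
```

```text
start [428.8  11.  145.2] 21.0 tilt 0.04 j7 -1.0 F [ 0.4 -0.9  0.3] w 85.2 t 18.78
[[0.13,0.68,0.02,-0.0],[0.13,0.68,0.01,-0.0],[0.14,0.68,0.02,-0.0],[0.13,0.68,0.02,-0.0],[0.13,0.69,0.02,-0.0],[0.13,0.68,0.01,-0.0],[0.14,0.68,0.02,-0.0],[0.13,0.68,0.02,-0.0],[0.13,0.68,0.02,-0.0],[0.13,0.68,0.01,-0.0],[0.13,0.68,0.02,-0.0],[0.14,0.68,0.02,-0.0]]
[[-0.0,0.0,0.48,-0.0],[-0.0,0.0,0.48,-0.0],[-0.0,0.0,0.48,-0.0]]
end [ 539.1 -165.5  104. ] max 0.69
[[165 164 166 166 164]
 [166 166 165 165 166]
 [165 166 166 167 166]
 [168 164 164 165 165]
 [156 115 115 134 142]
 [ 84  48  49  64  76]
 [ 24   9  11  16  29]
 [  9   9  10   5  12]
 [  3   8  13  13  11]
 [  4   7  11   6  12]
 [  1   6   7   4   9]
 [  4   8   7   3  11]]
228 [320.65764844 143.05221572 328.25659762 148.1075309 ]
232 [320.65077197 141.77020967 328.27158379 146.82525172]
236 [320.64385604 140.48086702 328.28665426 145.53554421]
```

```bash
python3 - <<'E'
from fit import *
g=ims['scene']['pixels'].astype(float).mean(2); I=ims['scene']
def cover(P,S=16):
    p=proj(I,P); x0,y0=300,120; m=np.zeros((120*S,60*S),np.uint8)
    h=cv2.convexHull(np.round((p-[x0,y0]+.5)*S).astype(np.int32)); cv2.fillConvexPoly(m,h,1)
    return m.reshape(120,S,60,S).mean((1,3))
def obs(y0,y1,x0,x1,fg):   # coverage from intensities
    b=g[y0-4:y0-1,x0:x1].mean(); return ((b-g[y0:y1,x0:x1])/(b-fg)).sum(0)
print('post px',proj(I,W((611.8,-3.1,-.42),[(90,0,442),(90,0,300)])))
print(g[138:160,328:340].round().astype(int))
for jx in ((611.8,-3.1,-.42),(611.6,-2.4,-.42),(613,-2.4,-.42)):
    c=cover(W(jx,cyl(0,0,6,0,0)[:40]*[1,1,0]+[90,0,442]).tolist()+W(jx,cyl(0,0,6,0,0)[:40]*[1,1,0]+[90,0,380]).tolist())
    print(jx,'post cov rows sum',c[18:40,28:40].sum(0).round(2))
    for t in (228,232,236):
        cc=cover(cyl(jx[0],jx[1],9,t+150,t+115)); print(t,cc[18:28,19:30].sum(0).round(2))
print('obs cap',obs(138,148,319,330,9).round(2))
E
```

```text
post px [[333.72457164 150.46168844]
 [332.63376448 195.37360364]]
[[165 165 165 166 166 165 166 165 165 167 165 166]
 [165 166 165 165 165 165 165 166 165 165 165 165]
 [165 165 164 165 165 165 165 165 165 165 165 166]
 [166 166 166 165 166 166 165 164 166 165 165 166]
 [167 165 165 166 164 165 166 165 165 164 165 166]
 [165 166 165 165 165 165 165 165 165 166 165 165]
 [163 167 166 165 166 165 166 165 166 165 165 165]
 [140 165 165 166 165 165 166 165 164 165 165 166]
 [135 166 166 166 165 166 165 166 164 165 165 166]
 [133 166 166 166 166 166 164 166 165 166 165 165]
 [133 167 166 165 162 152 155 163 165 166 165 165]
 [134 166 165 152 135 128 130 143 156 166 167 164]
 [134 166 163 138 124 122 124 131 147 164 166 166]
 [135 167 161 125 121 123 124 122 130 165 166 166]
 [135 168 158  98  88 103 101  89 110 164 167 165]
 [134 169 158  88  73  84  84  79 109 164 166 165]
 [113 165 160  92  73  80  81  85 121 164 167 166]
 [ 66 124 157  94  74  80  82  86 125 165 167 165]
 [ 29  87 154  93  75  81  82  85 124 166 166 165]
 [ 22  66 127  77  73  81  82  85 123 166 167 166]
 [ 18  54 105
[... 351 characters left out ...]
.71 6.86 6.83 6.61 6.12 3.5  0.  ]
(611.6, -2.4, -0.42) post cov rows sum [ 0.    0.    0.    4.51 10.56 11.   11.11 10.95 10.45  1.81  0.    0.  ]
228 [0.   0.   2.42 3.81 4.23 4.41 4.41 4.23 3.8  2.41 0.  ]
232 [0.   0.   3.71 5.11 5.54 5.72 5.73 5.54 5.12 3.46 0.  ]
236 [0.   0.   4.84 6.38 6.79 6.97 6.98 6.79 6.39 4.7  0.  ]
(613, -2.4, -0.42) post cov rows sum [ 0.    0.    0.    0.73  9.86 10.52 10.74 10.69 10.35  5.61  0.    0.  ]
228 [0.   0.   1.22 3.27 3.79 4.06 4.12 4.   3.67 2.97 0.4 ]
232 [0.   0.   1.87 4.55 5.1  5.37 5.44 5.32 4.99 4.28 0.64]
236 [0.   0.   2.51 5.83 6.35 6.62 6.69 6.57 6.26 5.56 0.82]
obs cap [-0.07  0.23  2.95  4.51  5.04  5.05  4.8   4.52  2.8   0.55 -0.04]
```

Request:
step_arm(increments=[[[0.13, 0.68, 0.02, 0], [0.13, 0.68, 0.02, 0], [0.13, 0.68, 0.02, 0], [0.13, 0.68, 0.02, 0], [0.13, 0.68, 0.02, 0], [0.13, 0.68, 0.02, 0], [0.13, 0.68, 0.02, 0], [0.13, 0.68, 0.02, 0], [0.13, 0.68, 0.02, 0], [0.13, 0.68, 0.02, 0], [0.13, 0.68, 0.02, 0], [0.13, 0.68, 0.02, 0]]], jaw=0)

```text
time_s: 19.98
eef_pos: [538.5, -166.7, 138.7]
tool_rot: [3.089, 0.571, -0.001]
wrist_force: [0.7, 0.2, -0.1]
grip_width: -0.1
gripper_force: 0.0
```

Request:
step_arm(increments=[[[0, 0, 0.4, 0], [0, 0, 0.48, 0], [0, 0, 0.48, 0], [0, 0, 0, 0], [0, 0, 0, 0]]])

```text
time_s: 20.4
eef_pos: [536.9, -164.2, 103.7]
tool_rot: [-3.088, -0.572, 0.004]
wrist_force: [0.6, -1.3, -0.5]
grip_width: 0.1
gripper_force: 0.0
```

Request:
step_arm(increments=[[[0, 0, 0.2, 0], [0, 0, 0.2, 0], [0, 0, 0.2, 0], [0, 0, 0.2, 0], [0, 0, 0.2, 0], [0, 0, 0.2, 0], [0, 0, 0.2, 0], [0, 0, 0.2, 0], [0, 0, 0.2, 0], [0, 0, 0, 0]]])

```text
time_s: 21.23
eef_pos: [538.1, -167.6, 60.1]
tool_rot: [3.087, 0.568, 0.001]
wrist_force: [-1.9, -3.9, 5.7]
grip_width: -0.1
gripper_force: 3.0
```

Request:
step_arm(increments=[[[0, 0, 0.08, 0], [0, 0, 0, 0]]])

```text
time_s: 21.4
eef_pos: [538.2, -167.6, 58.5]
tool_rot: [3.087, 0.568, 0.001]
wrist_force: [-1.5, -4.5, 5.8]
grip_width: 0.2
gripper_force: 3.3
```

Request:
step_arm(increments=[[[0, 0, 0.06, 0], [0, 0, 0, 0]]])

```text
time_s: 21.57
eef_pos: [538.2, -167.6, 57.2]
tool_rot: [3.087, 0.568, 0.001]
wrist_force: [-2.0, -3.6, 6.7]
grip_width: -0.1
gripper_force: 3.7
```

Request:
step_arm(increments=[[[0, 0, 0.08, 0], [0, 0, 0, 0]]])

```text
time_s: 21.73
eef_pos: [538.3, -167.4, 55.2]
tool_rot: [3.087, 0.569, 0.002]
wrist_force: [-1.0, -4.0, 7.0]
grip_width: -0.1
gripper_force: 3.7
```

Request:
step_arm(increments=[[[0, 0, 0.06, 0], [0, 0, 0, 0]]])

```text
time_s: 21.9
eef_pos: [538.4, -167.4, 53.9]
tool_rot: [3.087, 0.569, 0.002]
wrist_force: [-1.7, -4.0, 10.2]
grip_width: -0.1
gripper_force: 4.8
```

Request:
step_arm(increments=[[[0, 0, -0.35, 0], [0, 0, -0.35, 0], [0, 0, -0.35, 0], [0, 0, -0.35, 0], [0, 0, -0.35, 0], [0, 0, -0.35, 0], [0, 0, 0, 0], [0, 0, 0, 0], [0, 0, 0, 0]]])

```text
time_s: 22.65
eef_pos: [537.7, -165.1, 105.2]
tool_rot: [-3.089, -0.571, 0.001]
wrist_force: [0.5, -0.0, -0.3]
grip_width: 0.2
gripper_force: 0.0
```

```bash
cat > lvl.py <<'E'
from fit import *
def score(q,z,c):
    g=cv2.cvtColor(ims[c]['pixels'],cv2.COLOR_RGB2GRAY)
    X,Y=np.meshgrid(np.linspace(-70,70,71),np.linspace(-70,70,71))
    uv=proj(ims[c],W(q,np.c_[X.ravel(),Y.ravel(),0*X.ravel()+z])).astype(np.float32).reshape(71,71,2)
    v=cv2.remap(g,uv[...,0],uv[...,1],cv2.INTER_LINEAR).astype(float); M=np.maximum(abs(X),abs(Y))
    k=(np.hypot(X,Y)>45)
    return np.clip(v,0,160)[(M>52)&(M<58)].mean()-np.clip(v,0,90)[(M<51)&k].mean()
zs=np.arange(141,236,1.); sc=[score((611.7,-2.8,-.42),z,'scene') for z in zs]
i=np.argsort(sc)[::-1][:3]; print('platform z',zs[i],np.array(sc)[i].round(1),'t',env.state()['time_s'],env.state()['wrist_force'].round(1))
E
python3 lvl.py
```

```text
platform z [157. 156. 158.] [89.8 89.7 87.8] t 22.75 [ 0.5 -0.8  1. ]
```

Platform at 157: one tooth gained. Four more strokes, then a check.

Request:
step_arm(increments=[[[0, 0, 0.3, 0], [0, 0, 0.3, 0], [0, 0, 0.3, 0], [0, 0, 0.3, 0], [0, 0, 0.3, 0], [0, 0, 0.3, 0], [0, 0, 0.2, 0], [0, 0, 0.1, 0], [0, 0, 0, 0], [0, 0, 0, 0], [0, 0, 0, 0]]])

```text
time_s: 23.67
eef_pos: [538.3, -167.7, 53.6]
tool_rot: [3.087, 0.568, 0.001]
wrist_force: [-3.2, -3.6, 13.3]
grip_width: 0.1
gripper_force: 6.6
```

Request:
step_arm(increments=[[[0, 0, -0.35, 0], [0, 0, -0.35, 0], [0, 0, -0.35, 0], [0, 0, -0.35, 0], [0, 0, -0.35, 0], [0, 0, -0.35, 0], [0, 0, 0, 0], [0, 0, 0, 0], [0, 0, 0, 0]]])

```text
time_s: 24.42
eef_pos: [537.8, -165.1, 105.2]
tool_rot: [-3.089, -0.571, 0.001]
wrist_force: [-0.2, -0.6, -0.7]
grip_width: 0.1
gripper_force: 0.0
```

Request:
step_arm(increments=[[[0, 0, 0.3, 0], [0, 0, 0.3, 0], [0, 0, 0.3, 0], [0, 0, 0.3, 0], [0, 0, 0.3, 0], [0, 0, 0.3, 0], [0, 0, 0.2, 0], [0, 0, 0.1, 0], [0, 0, 0, 0], [0, 0, 0, 0], [0, 0, 0, 0]]])

```text
time_s: 25.33
eef_pos: [538.1, -167.7, 53.5]
tool_rot: [3.088, 0.568, 0.001]
wrist_force: [-3.8, -3.4, 15.1]
grip_width: -0.0
gripper_force: 7.1
```

Request:
step_arm(increments=[[[0, 0, -0.35, 0], [0, 0, -0.35, 0], [0, 0, -0.35, 0], [0, 0, -0.35, 0], [0, 0, -0.35, 0], [0, 0, -0.35, 0], [0, 0, 0, 0], [0, 0, 0, 0], [0, 0, 0, 0]]])

```text
time_s: 26.08
eef_pos: [537.7, -165.1, 105.2]
tool_rot: [-3.089, -0.571, 0.001]
wrist_force: [-1.1, 0.3, -0.7]
grip_width: 0.3
gripper_force: 0.0
```

```bash
python3 lvl.py
```

```text
platform z [180. 181. 179.] [93.1 92.8 91.5] t 26.1833 [ 0.3 -0.2 -0. ]
```

Three teeth (181). Two more.

Request:
step_arm(increments=[[[0, 0, 0.3, 0], [0, 0, 0.3, 0], [0, 0, 0.3, 0], [0, 0, 0.3, 0], [0, 0, 0.3, 0], [0, 0, 0.3, 0], [0, 0, 0.2, 0], [0, 0, 0.1, 0], [0, 0, 0, 0], [0, 0, 0, 0], [0, 0, 0, 0]]])

```text
time_s: 27.1
eef_pos: [538.3, -167.7, 53.6]
tool_rot: [3.087, 0.568, 0.001]
wrist_force: [-2.8, -3.3, 13.9]
grip_width: 0.1
gripper_force: 6.5
```

Request:
step_arm(increments=[[[0, 0, -0.35, 0], [0, 0, -0.35, 0], [0, 0, -0.35, 0], [0, 0, -0.35, 0], [0, 0, -0.35, 0], [0, 0, -0.35, 0], [0, 0, 0, 0], [0, 0, 0, 0], [0, 0, 0, 0]]])

```text
time_s: 27.85
eef_pos: [537.7, -165.1, 105.2]
tool_rot: [-3.089, -0.571, 0.001]
wrist_force: [0.0, 0.2, 0.8]
grip_width: 0.2
gripper_force: 0.0
```

Request:
step_arm(increments=[[[0, 0, 0.3, 0], [0, 0, 0.3, 0], [0, 0, 0.3, 0], [0, 0, 0.3, 0], [0, 0, 0.3, 0], [0, 0, 0.3, 0], [0, 0, 0.2, 0], [0, 0, 0.1, 0], [0, 0, 0, 0], [0, 0, 0, 0], [0, 0, 0, 0]]])

```text
time_s: 28.77
eef_pos: [538.1, -167.6, 53.5]
tool_rot: [3.088, 0.568, 0.001]
wrist_force: [-4.1, -3.8, 15.0]
grip_width: -0.4
gripper_force: 7.2
```

Request:
step_arm(increments=[[[0, 0, -0.35, 0], [0, 0, -0.35, 0], [0, 0, -0.35, 0], [0, 0, -0.35, 0], [0, 0, -0.35, 0], [0, 0, -0.35, 0], [0, 0, 0, 0], [0, 0, 0, 0], [0, 0, 0, 0]]])

```text
time_s: 29.52
eef_pos: [537.7, -165.1, 105.2]
tool_rot: [-3.089, -0.572, 0.001]
wrist_force: [-1.7, 0.5, -0.2]
grip_width: 0.3
gripper_force: 0.0
```

```bash
python3 lvl.py; python3 - <<'E'
from fit import *
o=[]
for c,x0,y0 in (('scene',295,130),('top',280,145)):
    im=cv2.resize(ims[c]['pixels'][y0:y0+75,x0:x0+50,::-1],None,fx=7.9,fy=7.9,interpolation=cv2.INTER_CUBIC)
    f=7.9
    for z,r,col in ((205,28,(0,0,255)),(271,28,(0,0,255)),(232,6,(0,255,0))):
        cv2.polylines(im,[np.round((proj(ims[c],cyl(611.7,-2.6,r,z,z)[:40])-[x0,y0]+.5)*f).astype(int)],True,col,1)
    o.append(im)
cv2.imwrite('pics/c6.png',np.hstack(o))
E
```

```text
platform z [204. 205. 203.] [92.2 91.7 91. ] t 29.6167 [ 0.  -0.3 -1. ]
```

View pics/c6.png

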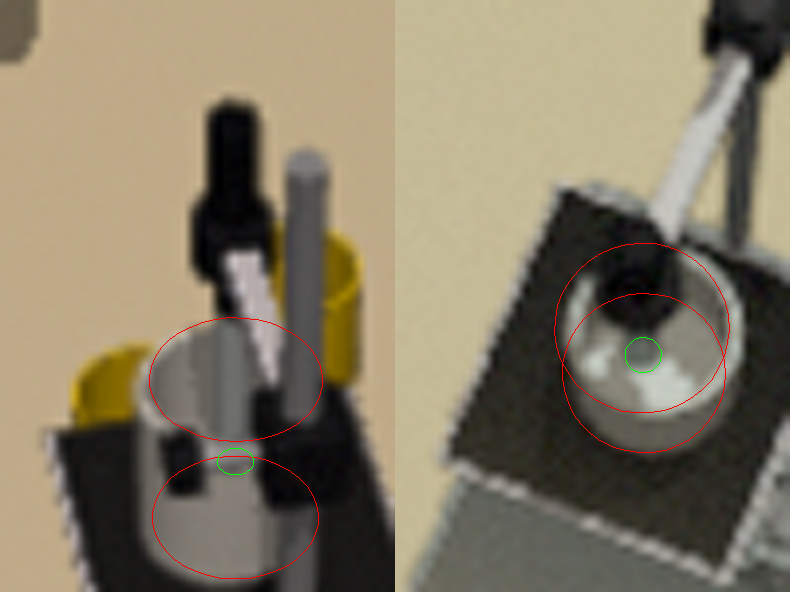

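Five teeth (205), cup upright, probe inside the mouth. One more stroke brings the tip nearest to 15 mm.

Request:
step_arm(increments=[[[0, 0, 0.3, 0], [0, 0, 0.3, 0], [0, 0, 0.3, 0], [0, 0, 0.3, 0], [0, 0, 0.3, 0], [0, 0, 0.3, 0], [0, 0, 0.2, 0], [0, 0, 0.1, 0], [0, 0, 0, 0], [0, 0, 0, 0], [0, 0, 0, 0]]])

```text
time_s: 30.63
eef_pos: [538.4, -167.7, 53.6]
tool_rot: [3.087, 0.568, 0.002]
wrist_force: [-2.6, -3.3, 12.8]
grip_width: -0.1
gripper_force: 6.2
```

Request:
step_arm(increments=[[[0, 0, -0.35, 0], [0, 0, -0.35, 0], [0, 0, -0.35, 0], [0, 0, -0.35, 0], [0, 0, -0.35, 0], [0, 0, -0.35, 0], [0, 0, -0.6, 0], [0, 0, -0.6, 0], [0, 0, -0.6, 0], [0, 0, 0, 0], [0, 0, 0, 0]]])

```text
time_s: 31.55
eef_pos: [538.4, -165.1, 151.1]
tool_rot: [-3.089, -0.572, -0.002]
wrist_force: [0.2, -0.2, 0.0]
grip_width: -0.2
gripper_force: 0.0
```

```bash
python3 lvl.py; python3 - <<'E'
from fit import *
for c in ('scene','top'):
    print(c,[(round(r['score'],2),np.round(r['extent'],1)) for r in nets.regions_of('cup_center',c)[:5]],bb(c,cyl(611,-5,28,217,283)))
    print([(n,np.round(r['extent'],0)) for n in ('vial0_center','lever_grip') for r in nets.regions_of(n,c)[:2]])
E
```

```text
platform z [216. 217. 215.] [90.5 89.7 89.5] t 31.65 [-0.3  0.1 -0.3]
scene [(0.85, array([394. , 157.8, 415.1, 189.2])), (0.74, array([312.4, 168.2, 329.6, 200.3])), (0.48, array([334.9, 159. , 342.1, 174.8]))] [312.3359734  166.58610586 334.47078904 199.92945209]
[('vial0_center', array([275., 246., 290., 272.])), ('lever_grip', array([252., 225., 320., 238.]))]
top [(0.75, array([299.6, 177.6, 325.1, 202.2])), (0.71, array([181.4, 211.7, 204.1, 232.8])), (0.59, array([275.3, 252.4, 294.9, 269.6])), (0.57, array([421.1, 243.4, 459.5, 267.9])), (0.55, array([242.3, 259.4, 265.1, 281.3]))] [300.4502665  174.21714001 322.809796   201.11230876]
[('vial0_center', array([354., 194., 364., 210.])), ('lever_grip', array([326., 205., 353., 223.]))]
```

Platform at 217, lever up, cup upright on the platform, vials unmoved, arm clear. Handing in.

```bash
python3 -c "
from station import job; print(job.job_done())"
```

```text
the job is handed in; nothing more can be done
None
```

I've handed the job in: the cup stands free and upright under the probe (about 3 mm off centre), after six lever strokes that raised the platform to 217 mm. The lever is back up. By my camera estimate (a few mm uncertain), the probe tip hangs about 11 mm above the cup's inside bottom; five strokes would have left about 23 mm.

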